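# Load and lock a photo stage

### The job

Get the photo stand ready for the next sherd: set the foam block flat in the middle of its round metal stage and let go, then turn the stage by its black post until the eye in its tongue lines up with the two holes of the fork. Then take the longer of the two steel pins from the wooden rack and lower it, without letting it drop, through the upper fork plate, the eye and the lower fork plate until its collar rests on the fork, and let go. Leave the shorter pin in the rack and do not knock about the dropper bottles, the single sherd near the rack or the scale bar.

Things in the scene. Friction and masses are not known exactly. Their poses are not given: they have to be found in the camera images.
- stand: photo stand, fixed: steel base 170 x 250 x 14 mm (y -90 to +160). Origin: underside, on the stage's vertical pivot axis. Aluminium fork on its +y side: two level plates 46 x 46 mm with 15 mm holes (2 mm chamfers) on one vertical line 115 mm from the pivot; lower plate 14 to 32 mm high, upper 88 to 98 mm, joined by an upright wall on the far (+y) side only; free above
- fork_top (a point): centre of the upper fork hole, on the upper face of the upper plate (98 mm above the bench)
- fork_bottom (a point): centre of the lower fork hole, on the upper face of the lower plate (32 mm above the bench); the base closes the hole at 14 mm
- stage (a joint): swivel of the round stage about the vertical pivot, rad. 0: the eye is in line with the fork holes; grows counter-clockwise seen from above; stops at -0.5 and 1.4, no stop or detent at 0. Friction (about 0.05 N m) keeps it where it is left; starts 0.6 to 1.2
- stage_top (a point): centre of the stage's flat top face, 54 mm above the bench, on the pivot axis; turns with the stage. The stage is an aluminium disc of radius 75 mm, 8 mm thick, with a flat tongue (34 mm wide, same thickness) that reaches out 132 mm along this point's +y
- stage_eye (a point): centre of the 15 mm through hole (2 mm chamfers) in the stage's tongue, on the top face, 115 mm from the pivot axis
- stage_post (a point): middle of the top of the black upright grip post: a cylinder 16 mm in diameter that stands 48 mm above the stage's top face (top 102 mm above the bench; a flange 22 mm wide round its lowest 4 mm), 85 mm from the pivot axis along the stage's -x, on a small ear
- foam_block: grey-white foam support block 45 (x) x 70 (y) x 31 mm high, about 0.03 kg, lying on the bench to the right of the stand; origin at the centre of its underside
- rack: wooden pin rack, fixed, 110 (x) x 50 (y) x 45 mm high, left of the stand; origin at the centre of its underside. Two blind upright holes 13.5 mm wide at x = -30 and +30 mm, floor 5 mm above the bench; one pin stands in each, either way round
- long_pin: longer steel pin, 0.06 to 0.13 kg, upright in a rack hole; origin at the middle of its tip (lower end), z to its head. Shaft 12 mm thick, 82 mm from tip to collar, lowest 8 mm tapering to 6 mm; collar 28 mm wide at 82 to 86 mm; above it a round grip 20 mm thick at 86 to 124 mm. Home in the fork its tip is 16 mm above the bench
- long_pin_tip (a point): middle of the tip of the longer pin (same as its origin)
- long_pin_collar (a point): on the longer pin's axis, underside of its collar; rests on point fork_top when home
- short_pin: shorter pin, same form but its shaft is only 50 mm (its head stands 32 mm lower in the rack); stays in the rack
- dropper_bottle_1: small amber dropper bottle, 33 mm wide, 102 mm tall, bystander; origin at the centre of its underside
- dropper_bottle_2: second small amber dropper bottle, as the first, bystander
- sherd_5: potsherd 72 x 78 x 16 mm lying on the bench, bystander
- scale_bar: black and white photo scale bar 18 x 108 x 10 mm, bystander

How it is judged:
By the outcome, as a careful person would: the job done as asked, in the order asked, and still so for the second after the job is handed in, with the robot touching nothing.
It also fails if it takes over 72 s, if anything falls off the work surface, if the arm or the gripper's body presses on something with over 40 N, if the wrist force passes 120 N, or if a joint passes its speed limit or range.

### The arm

A 6-joint arm with a two-finger parallel gripper is mounted at the origin on a cart in front of the work surface, level with it; the furniture and walls round the work are solid. World frame = base frame: x ahead of the robot, y to its left, z up, the work surface at z = 0. Lengths are in mm, angles in rad, forces in N, time in s.
With the tool pointing down it reaches from about 350 to 925 mm from the base axis. Payload 6.4 kg.
Tool frame: the origin (TCP) lies midway between the tips of the shut fingers; the grasp point (between the pads) lies 19 mm behind it (tcp_to_grasp is the distance from the TCP to the grasp point, in mm); z points along the fingers, y is the line along which they close (so a half turn about z gives the same grasp; the last joint's range is limited). The gripper opens to 94 mm and grips with 3 to 60 N. Pads are 16 mm wide; open, the fingers measure 119 mm over their backs; the gripper's body (75 mm by 177 mm) begins 78 mm behind the grasp point.
Start: joints at [1.142, 0.245, 1.558, -0, 1.339, -0.174], TCP at [163.83, 629.026, 205.455] pointing down, gripper open.
Joint ranges: [-3.13, 3.13], [-1.02, 2.26], [0.13, 2.54], [-0.95, 4.09], [0.21, 2.88], [-2.74, 2.74]. Speed limits (rad/s): [2.57, 2.57, 3.14, 3.14, 3.14, 3.14].

### API

Orientations are given as a 3x3 rotation matrix whose columns are the frame's x, y, z axes.
In Python, from cell import reach, move_straight, move_j, open_jaws, gripper_close, wait, solve_ik, capture, get_calibration, IKError, hand_in, current_time, current_qpos, current_qvel, current_tau, current_position, current_eef_rot, current_wrist_force, current_moment, current_opening, current_finger_force, tcp_to_grasp gives the robot as it stands. Calls block until the motion is done:
- reach(position, orientation): joint-space move of the TCP to a pose.
- move_straight(position, rotation=None, speed=150): straight line of the TCP; rotation=None keeps the orientation; speed is the mean speed in mm/s.
- move_j(angles): joint-space move.
- open_jaws() and gripper_close(): open the fingers fully, or close them until they stop; the grip force is fixed at half the most.
- wait(seconds).
- solve_ik(position, orientation): joint angles nearest the present ones, or None.
- capture(name): name is "side" or "top" or "wrist"; returns (picture, depth): 384x512x3 uint8, red, green, blue; 384x512 float32, mm along the optical axis (not along the pixel's ray), 0 where there is no reading.
- get_calibration(name): a dict with "fx", "fy", "cx", "cy" (pixels), "k1" (the pictures are not rectified: a ray, as slopes to the right and down, at radius r is drawn at 1 + k1 r^2 times it, then the intrinsics apply), "view" (4x4, takes a point from world to camera coordinates); the wrist camera has in their place "T_tool_cam" (4x4, takes a point from camera to tool coordinates, whose origin is the TCP and whose axes are the flange's). Camera axes: x right, y up, looking along -z (the intrinsics and any distortion apply to the point x, -y, -z); pixel columns grow to the right and rows downward; lengths in mm; the calibration is good to about 2 mm. A picture is of the moment at which its call begins: read the wrist's pose just before it. get_calibration takes no time and is no camera call.
A pose or a line that the arm cannot do raises IKError and nothing moves.
- hand_in(): hands the job in; it is judged then, once.
Readings, each from a call of its own:
- current_time(): time.
- current_qpos(): joint angles.
- current_qvel(): joint speeds.
- current_tau(): joint torques, N m.
- current_position(): TCP position.
- current_eef_rot(): TCP orientation.
- current_wrist_force(): force on the tool from outside, world axes, zero at the start.
- current_moment(): the same for the moment, N m.
- current_opening(): finger opening in mm.
- current_finger_force(): force on a finger pad.
Only numpy, scipy, OpenCV 4.12 (cv2) and the standard library are available. Lean on these libraries where they do the work, as an engineer would, in place of code of your own. Each camera call takes 0.05 s, during which the arm holds its last target. There are 200 camera calls.

## Working session

There is one attempt and no reset: what is moved stays moved. The work goes in short steps, each a Python script; the robot and the scene stay as the last script left them, time stands still between calls to the robot, and variables do not carry over. Pictures are saved under pics/ and viewed, at most 12 in all, crops included, and the job is handed in when it is done.

```bash
mkdir -p pics; ls; cat > h.py <<'E'
import numpy as np, cv2
from cell import *
def cam(name):
    c=get_calibration(name)
    if 'view' in c: M=np.linalg.inv(np.array(c['view']))
    else:
        T=np.eye(4);T[:3,:3]=np.array(current_eef_rot());T[:3,3]=current_position();M=T@np.array(c['T_tool_cam'])
    return c,M
def rays(c,M,px):
    px=np.atleast_2d(np.float64(px)); d=np.stack([(px[:,0]-c['cx'])/c['fx'],(px[:,1]-c['cy'])/c['fy']],1)
    u=d.copy()
    for _ in range(10): u=d/(1+c['k1']*(u**2).sum(1,keepdims=True))
    v=np.c_[u[:,0],-u[:,1],-np.ones(len(u))]
    return M[:3,3],v@M[:3,:3].T
def onz(c,M,px,z):
    o,v=rays(c,M,px); return o+v*((z-o[2])/v[:,2])[:,None]
def cloud(c,M,dep):
    h,w=dep.shape; yy,xx=np.mgrid[:h,:w]; o,v=rays(c,M,np.c_[xx.ravel(),yy.ravel()])
    return (o+v*dep.reshape(-1,1)).reshape(h,w,3)
def proj(c,M,P):
    p=(np.linalg.inv(M)@np.r_[P,1])[:3]; u=np.array([p[0],-p[1]])/-p[2]; u=u*(1+c['k1']*(u@u))
    return u*[c['fx'],c['fy']]+[c['cx'],c['cy']]
def down(th):  # tool z down, y (closing) axis at angle th
    y=np.array([np.cos(th),np.sin(th),0]);z=np.array([0,0,-1.]);return np.c_[np.cross(y,z),y,z]
E
python3 - <<'E'
from h import *
for n in ('top','side','wrist'):
    c,M=cam(n); p,d=capture(n); np.savez('pics/%s0.npz'%n,p=p,d=d,M=M); cv2.imwrite('pics/%s0.png'%n,p[:,:,::-1]); print(n,c['fx'],c['k1'],M.round(2).tolist())
a=[cv2.imread('pics/%s0.png'%n) for n in('top','side')]
cv2.imwrite('pics/top0b.png',cv2.resize(a[0],(800,600)))
print(np.array(current_eef_rot()).round(2).tolist(),current_time(),tcp_to_grasp)
E
```

```text
pics
top 365.7526309776826 0.01161423349341159 [[0.01, 1.0, -0.1, 478.85], [-1.0, 0.01, -0.01, 115.71], [-0.01, 0.1, 1.0, 950.79], [0.0, 0.0, 0.0, 1.0]]
side 439.0035446786344 -0.1529519743807156 [[-1.0, 0.03, -0.04, 509.92], [-0.05, -0.5, 0.87, 1072.0], [0.01, 0.87, 0.5, 641.35], [0.0, 0.0, 0.0, 1.0]]
wrist 279.31942679669703 -0.03962269348954483 [[0.25, -0.94, -0.24, 93.38], [0.97, 0.24, 0.07, 647.74], [-0.0, -0.25, 0.97, 384.28], [0.0, 0.0, 0.0, 1.0]]
[[-0.97, 0.25, -0.0], [0.25, 0.97, -0.0], [0.0, -0.0, -1.0]] 0.15 18.8
```

View pics/top0b.png

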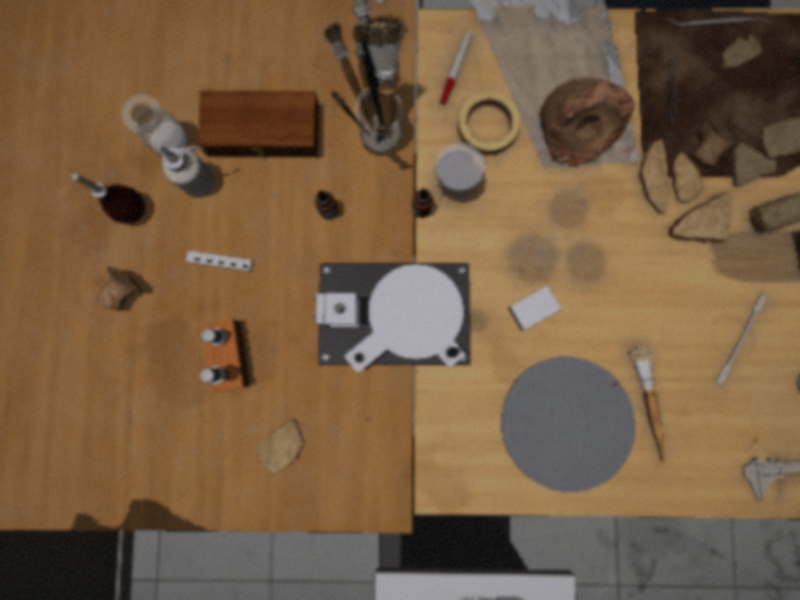

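View pics/side0.png

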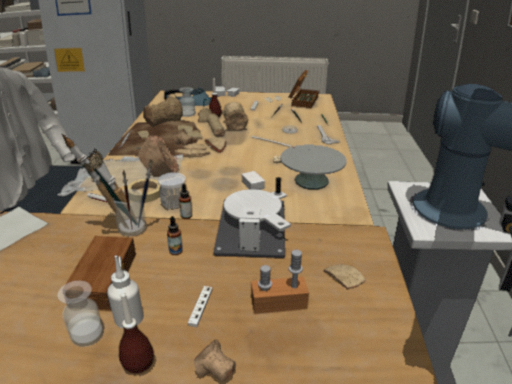

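The top view, in 800-wide pixels, shows the disc at (417,311), fork at (342,309), post at (452,352), eye at (359,357), foam at (536,308), and the pins at (212,335) and (211,374). The side view shows that the pin nearer the robot is the taller one, so that is the long pin. A round turntable sits near the foam at (567,424).

```bash
python3 - <<'E'
from h import *
f=np.load('pics/top0.npz');p,d,M=f['p'],f['d'],f['M'];c=get_calibration('top');C=cloud(c,M,d)
print('nodepth frac',(d==0).mean())
s=512/800
for n,u,v in [('disc',417,300),('fork',330,300),('tongue',370,345),('post',453,351),('foam',536,308),('turnt',567,424),('pinS',212,335),('pinL',211,374),('rack',228,355),('bench',300,400),('bot1',327,198),('bot2',423,197),('sherd',280,446),('base',330,352)]:
    print(n,C[int(v*s),int(u*s)].round(0),p[int(v*s),int(u*s)])
hsv=cv2.cvtColor(p,cv2.COLOR_RGB2HSV)
def blob(mask,u,v):
    n,l,st,ce=cv2.connectedComponentsWithStats(mask.astype(np.uint8)); k=l[int(v*s),int(u*s)]; m=(l==k).astype(np.uint8)
    cn=max(cv2.findContours(m,0,1)[0],key=cv2.contourArea)[:,0].astype(float); return cn,st[k],ce[k]
white=(hsv[...,1]<40)&(hsv[...,2]>130)
cn,st,ce=blob(white,536,308); W=onz(c,M,cn,31)[:,:2].astype(np.float32); print('foam',st,cv2.minAreaRect(W))
cn,st,ce=blob(white,417,300); W=onz(c,M,cn,54)[:,:2]
c0=C[int(305*s),int(417*s),:2]
# disc: robust circle fit of r=75
from scipy.optimize import least_squares
r=least_squares(lambda q:np.hypot(*(W-q).T)-75,c0,loss='soft_l1',f_scale=1.);print('disc',r.x,np.median(abs(r.fun)),len(W))
dark=(hsv[...,2]<70)
np.save('pics/disc.npy',r.x)
for n,u,v,z in [('eye',359,357,54),('post',453,351,102),('hole',340,309,98),('pinL',211,374,129),('pinS',213,336,97)]: print(n,onz(c,M,[[u*s,v*s]],z)[0].round(1))
a=p[185:245,200:310];b=p[195:255,120:160]
cv2.imwrite('pics/crop1.png',cv2.resize(p[190:250,120:310,::-1],None,fx=4,fy=4,interpolation=cv2.INTER_CUBIC))
E
```

```text
nodepth frac 0.003962198893229167
disc [581.  96.  56.] [167 166 174]
fork [575. 227.  97.] [170 170 176]
tongue [512. 169.  55.] [168 168 176]
post [502.  44. 103.] [20 17 23]
foam [572. -98.  31.] [168 166 165]
turnt [ 394. -127.   84.] [ 97  98 100]
pinS [523. 403.  97.] [156 153 156]
pinL [465. 391. 128.] [142 140 142]
rack [493. 395.  45.] [149  88  44]
bench [420. 285.  -3.] [134  96  56]
bot1 [740. 237.  77.] [20 17 16]
bot2 [737.  88.  91.] [ 9 12 10]
sherd [349. 313.  16.] [147 120  88]
base [500. 236.  12.] [63 60 63]
foam [327 184  31  27 466] ((574.14013671875, -96.96859741210938), (44.00531005859375, 68.06480407714844), 29.126306533813477)
disc [561.2512236  97.4353176] 3.565453680433407 243
eye [490.9 184.5  54. ]
post [500.2  41.7 102. ]
hole [561.9 210.7  98. ]
pinL [464.2 390.2 129. ]
pinS [520.1 400.2  97. ]
```

View pics/crop1.png

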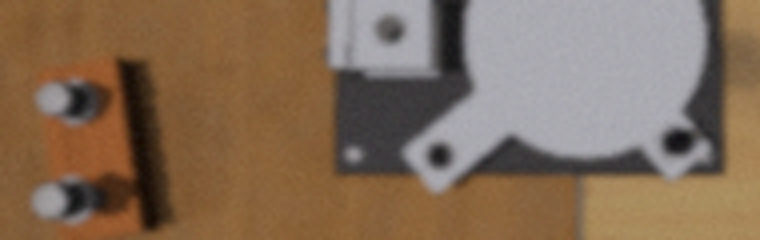

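The crop is blurry but agrees with the layout: eye at about (440,155), fork hole at (390,28) and post at (678,142), in crop pixels. Next is one wrist-camera shot over the stand for a better pivot, then the foam.

```bash
python3 - <<'E'
from h import *
reach([545,135,270],down(np.pi/2)); print(current_time(),np.round(current_qpos(),2))
c,M=cam('wrist'); p,d=capture('wrist'); np.savez('pics/w1.npz',p=p,d=d,M=M); cv2.imwrite('pics/w1.png',p[:,:,::-1])
for n,P in [('disc',(561,97,54)),('eye',(491,184,54)),('hole',(562,211,98)),('post',(500,42,102))]: print(n,proj(c,M,P).round(0))
for t in (29,209,-60,120,132,-48,0,180):
    for P in ([574,-97,40],[561,97,100],[510,160,90]):
        q=solve_ik(P,down(np.radians(t))); print(t,P,None if q is None else np.round(q,2)[[0,4,5]])
E
```

```text
2.3917 [ 0.04 -0.01  1.72  0.    1.43 -1.53]
disc [228. 174.]
eye [289. 125.]
hole [312. 183.]
post [178. 135.]
29 [574, -97, 40] [-0.36  1.02 -0.87]
29 [561, 97, 100] [-0.03  1.12 -0.53]
29 [510, 160, 90] [ 0.09  1.09 -0.41]
209 [574, -97, 40] [-0.36  1.02  2.27]
209 [561, 97, 100] [-0.03  1.12  2.61]
209 [510, 160, 90] [0.09 1.09 2.73]
-60 [574, -97, 40] [-0.36  1.02  0.69]
-60 [561, 97, 100] [-0.03  1.12  1.02]
-60 [510, 160, 90] [0.09 1.09 1.14]
120 [574, -97, 40] [-0.36  1.02 -2.46]
120 [561, 97, 100] [-0.03  1.12 -2.12]
120 [510, 160, 90] [ 0.09  1.09 -2.  ]
132 [574, -97, 40] [-0.36  1.02 -2.67]
132 [561, 97, 100] [-0.03  1.12 -2.33]
132 [510, 160, 90] [ 0.09  1.09 -2.21]
-48 [574, -97, 40] [-0.36  1.02  0.48]
-48 [561, 97, 100] [-0.03  1.12  0.81]
-48 [510, 160, 90] [0.09 1.09 0.93]
0 [574, -97, 40] [-0.36  1.02 -0.36]
0 [561, 97, 100] [-0.03  1.12 -0.03]
0 [510, 160, 90] [0.09 1.09 0.09]
180 [574, -97, 40] None
180 [561, 97, 100] None
180 [510, 160, 90] None
```

View pics/w1.png

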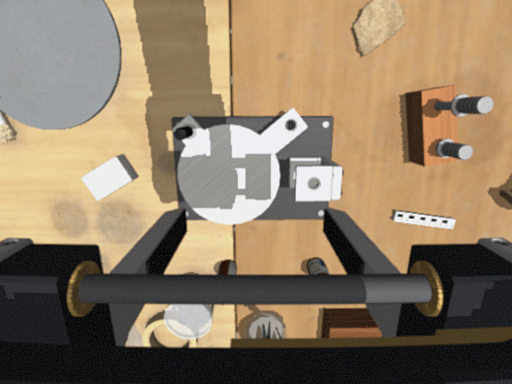

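The wrist view shows the disc at about (229,172), eye (291,125), fork hole (314,183), post (184,132), foam (108,177), and the pin heads at (482,105) for the long one and (456,150) for the short one.

```bash
cat >> h.py <<'E'
def darkblob(p,u,v,r=9,frac=.5):
    g=cv2.cvtColor(p,cv2.COLOR_RGB2GRAY).astype(float); u,v=int(round(u)),int(round(v)); w=g[v-r:v+r+1,u-r:u+r+1]
    t=w.min()+frac*(np.percentile(w,80)-w.min()); n,l,st,ce=cv2.connectedComponentsWithStats((w<t).astype(np.uint8))
    k=1+np.argmin(np.hypot(*(ce[1:]-r).T)-.05*st[1:,4]); return ce[k]+[u-r,v-r],st[k]
def fitcirc(W,R,c0,lo):
    from scipy.optimize import least_squares
    return least_squares(lambda q:np.hypot(*(W-q).T)-R,c0,loss='soft_l1',f_scale=.7)
E
python3 - <<'E'
from h import *
f=np.load('pics/w1.npz');p,d,M=f['p'],f['d'],f['M'];c=get_calibration('wrist');C=cloud(c,M,d)
m=((C[...,2]>46)&(C[...,2]<62)&(np.hypot(C[...,0]-561,C[...,1]-97)<85)).astype(np.uint8)
cn=max(cv2.findContours(m,0,1)[0],key=cv2.contourArea)[:,0]
W=onz(c,M,cn,54)[:,:2]; r=np.hypot(*(W-[561,97]).T); W=W[abs(r-75)<6]
q=fitcirc(W,75,[561,97],0); print('disc',q.x.round(1),len(W),np.abs(q.fun).mean().round(2))
for n,u,v,z,rr in [('eye',291,125,54,8),('hole',314,183,98,8)]:
    b,st=darkblob(p,u,v,rr); print(n,b.round(1),st,onz(c,M,[b],z)[0].round(1))
for n,z0,P,R in [('post',102,(500,42),20),('pinL',129,(464,390),25),('pinS',97,(520,400),25),('foam',31,(574,-97),60),('forktop',98,(561,215),50)]:
    m=(abs(C[...,2]-z0)<6)&(np.hypot(C[...,0]-P[0],C[...,1]-P[1])<R); v,u=np.nonzero(m)
    W=onz(c,M,np.c_[u,v],z0)[:,:2]; print(n,len(u),W.mean(0).round(1),C[m][:,2].mean().round(1),cv2.minAreaRect(W.astype(np.float32)))
E
```

```text
disc [562.3  97.1] 284 1.58
eye [290.6 124.5] [ 3  3 10 10 87] [490. 186.  54.]
hole [313.6 183.2] [ 2  3 12 11 93] [562.8 213.   98. ]
post 131 [499.1  43.9] 102.0 ((499.3753662109375, 43.955387115478516), (15.111563682556152, 14.679671287536621), 89.83655548095703)
pinL 293 [462.2 395.9] 128.5 ((462.2113342285156, 396.1703796386719), (19.85539436340332, 23.908784866333008), 8.75454330444336)
pinS 214 [520.3 406.9] 96.4 ((520.4937744140625, 406.5622253417969), (19.567337036132812, 22.445802688598633), 0.5874945521354675)
foam 1214 [572.5 -94.5] 30.3 ((572.9566040039062, -94.94816589355469), (44.40458679199219, 71.8675308227539), 28.932086944580078)
forktop 1502 [561.9 219.3] 98.1 ((562.29541015625, 219.9089813232422), (44.43653869628906, 62.6964111328125), 0.14251358807086945)
```

```bash
python3 - <<'E'
from h import *
a=np.radians(29); F=[573,-96]; PV=[562.2,97.3]; b=np.radians(-49.7)
reach([*F,110],down(a)); move_straight([*F,4],speed=120)
print('down',current_time(),np.round(current_wrist_force(),1))
gripper_close(); print('op',current_opening(),current_finger_force())
move_straight([*F,130],speed=200); print('lift',current_opening(),np.round(current_wrist_force(),1))
reach([*PV,130],down(b)); print(current_time(), current_opening())
c,M=cam('side'); p,d=capture('side'); cv2.imwrite('pics/s1.png',p[:,:,::-1])
move_straight([*PV,70],speed=150);
for z in (62,59,58.3):
    move_straight([*PV,z],speed=40); print(z,np.round(current_wrist_force(),1))
open_jaws(); move_straight([*PV,200],speed=200)
print(current_time(),np.round(current_wrist_force(),1))
c,M=cam('wrist'); p,d=capture('wrist'); np.savez('pics/w2.npz',p=p,d=d,M=M); cv2.imwrite('pics/w2.png',p[:,:,::-1])
E
```

```text
down 4.5667 [ 0.4 -0.5  0.1]
op 44.663231516050715 29.977146685123444
lift 44.97771270951614 [-0.3  0.3 -0. ]
7.6667 44.95499382479319
62 [-0.5 -0.1 -0.2]
59 [0.2 0.3 0.1]
58.3 [-0.3  0.3 -0.1]
10.8667 [-1.1 -0.4 -0.5]
```

View pics/w2.png

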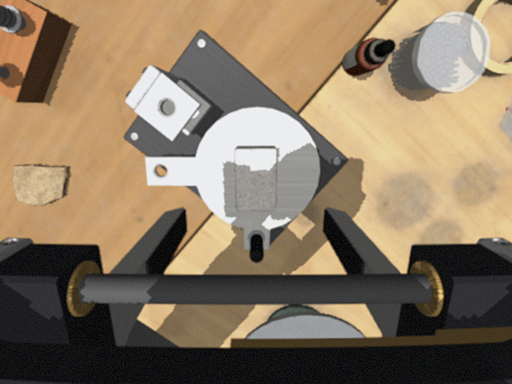

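The foam sits on the disc: disc centre about (258,168), foam about (256,180), post (257,245), eye (160,170), fork hole (167,107). I'll measure its centring and the post and eye angles.

```bash
python3 - <<'E'
from h import *
f=np.load('pics/w2.npz');p,d,M=f['p'],f['d'],f['M'];c=get_calibration('wrist');C=cloud(c,M,d)
m=((C[...,2]>46)&(C[...,2]<92)&(np.hypot(C[...,0]-562,C[...,1]-97)<82)).astype(np.uint8)
cn=max(cv2.findContours(m,0,1)[0],key=cv2.contourArea)[:,0]
W=onz(c,M,cn,54)[:,:2]; r=np.hypot(*(W-[562,97]).T); W=W[abs(r-75)<5]
q=fitcirc(W,75,[562,97],0); print('disc',q.x.round(1),len(W),np.abs(q.fun).mean().round(2))
for n,u,v,z,rr in [('eye',160,170,54,10),('hole',167,107,98,10)]:
    b,st=darkblob(p,u,v,rr); print(n,b.round(1),st,onz(c,M,[b],z)[0].round(1))
for n,z0,P,R in [('post',102,(500,42),20),('foam',85,(562,97),55)]:
    m=(abs(C[...,2]-z0)<6)&(np.hypot(C[...,0]-P[0],C[...,1]-P[1])<R); v,u=np.nonzero(m)
    W=onz(c,M,np.c_[u,v],z0)[:,:2]; print(n,len(u),W.mean(0).round(1),C[m][:,2].mean().round(1),C[m][:,2].std().round(1),cv2.minAreaRect(W.astype(np.float32)))
E
```

```text
disc [563.3  97.7] 317 1.24
eye [157.5 172.3] [ 5  6  8 11 31] [486.7 187.4  54. ]
hole [166.3 107.1] [  3   2  14  16 155] [563.2 212.9  98. ]
post 176 [500.5  44.6] 101.6 1.9 ((500.43682861328125, 44.75844955444336), (18.358348846435547, 15.396462440490723), 40.37455368041992)
foam 2517 [561.8  98. ] 84.3 0.8 ((561.0884399414062, 97.35179138183594), (69.0448989868164, 44.60405731201172), 40.87636947631836)
```

```bash
python3 - <<'E'
from h import *
PV=np.array([562.8,97.4]); R=84.; a0=np.radians(220.2)
def pose(a,z): return [*(PV+R*np.array([np.cos(a),np.sin(a)])),z], down(a-1.5*np.pi)
P,O=pose(a0,130); print(P, np.degrees(a0-1.5*np.pi))
reach(P,O); move_straight(pose(a0,69)[0],speed=120); gripper_close(); print(current_time(),'op',current_opening(),np.round(current_wrist_force(),1))
for a in np.linspace(a0,np.pi,6)[1:]:
    P,O=pose(a,69); move_straight(P,O,speed=60); print(np.round(current_wrist_force(),1))
open_jaws(); move_straight(pose(np.pi,150)[0],speed=200)
# view through fork hole: put camera over the hole
T=np.array(get_calibration('wrist')['T_tool_cam']); O=down(-np.pi/2); off=O@T[:3,3]; zc=-(O@T[:3,:3])[:,2]; print('off',off.round(1),'look',zc.round(3))
print(current_time())
E
```

```text
[np.float64(498.64113359469), np.float64(43.18155423118818), 130] -49.800000000000004
13.275 op 15.05916345299033 [ 1.   0.1 -0.7]
[ 0.6  0.9 -0.3]
[ 3.   1.4 -3. ]
[ 3.6  1.9 -3.3]
[ 4.7  1.7 -4. ]
[ 4.1  2.4 -4. ]
off [ 72.4   0.6 179.8] look [-0.251 -0.001 -0.968]
16.8417
```

```bash
python3 - <<'E'
from h import *
O=down(-np.pi/2)
reach([563-72.4,213,90],O)
c,M=cam('wrist'); p,d=capture('wrist'); np.savez('pics/w3.npz',p=p,d=d,M=M)
print(current_time(),M[:3,3].round(1))
u,v=proj(c,M,(563,213,98)); print(u,v, proj(c,M,(563,213,54)),proj(c,M,(562.8,97.4,54)))
u0,v0=int(u)-60,max(0,int(v)-45); print(u0,v0)
cv2.imwrite('pics/w3c.png',cv2.resize(p[v0:v0+90,u0:u0+120,::-1],None,fx=6,fy=6,interpolation=cv2.INTER_CUBIC))
cv2.imwrite('pics/w3.png',p[:,:,::-1])
E
```

```text
17.475 [562.6 213.4 268.5]
254.9059421586059 109.26685987434654 [254.76410495 109.40369232] [407.90369109 110.76846789]
194 64
```

View pics/w3c.png

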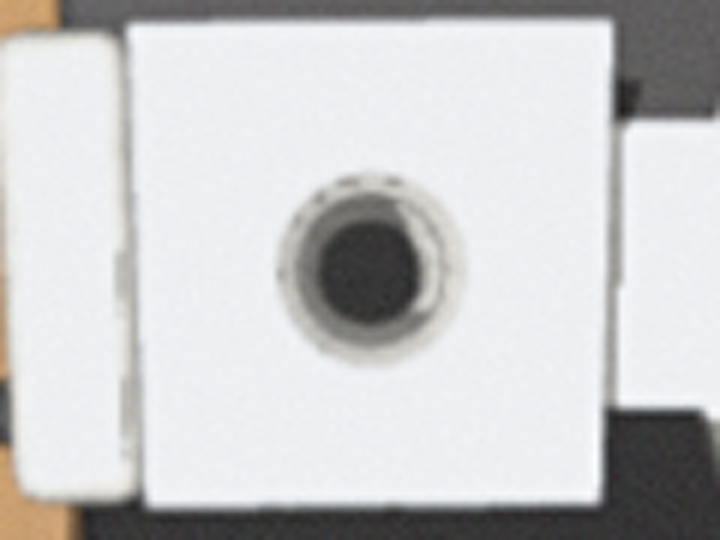

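View pics/w3.png

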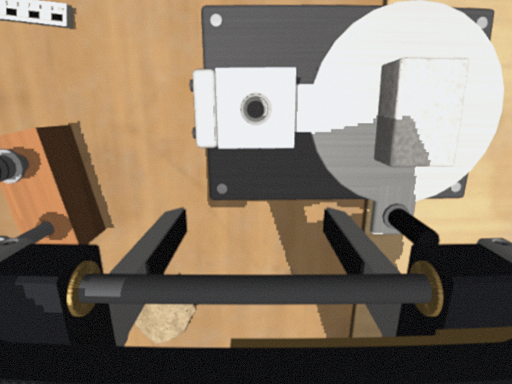

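The two views show the stage turned nearly into line. The rings look concentric: the fork hole rim is centred near crop (372,268), the dark floor near (368,272), and the tongue edges fall at crop rows 118 and 408. I'll check the remaining offset from the tongue edges in numbers.

```bash
python3 - <<'E'
from h import *
f=np.load('pics/w3.npz');p,d,M=f['p'],f['d'],f['M'];c=get_calibration('wrist');g=cv2.cvtColor(p,cv2.COLOR_RGB2GRAY).astype(float)
def edges(col,lo,hi,z,t=150):
    s=g[lo:hi,col]; k=np.nonzero(np.diff((s>t).astype(int)))[0]; r=[lo+i+(t-s[i])/(s[i+1]-s[i]) for i in k]
    return r,onz(c,M,[(col,x) for x in r],z)[:,:2].round(2).tolist()
for col in (300,303,306,309): print('tongue',edges(col,70,150,54))
for col in (222,228,236,276,284,290): print('plate',edges(col,55,165,98))
print('col',g[88:130,255].astype(int)); print('row',g[109,235:278].astype(int))
m=((g<215)).astype(np.uint8); n,l,st,ce=cv2.connectedComponentsWithStats(m[85:135,230:280]);k=l[24,25];print('rim',st[k],onz(c,M,[ce[k]+[230,85]],98)[0].round(2))
m=((g<85)).astype(np.uint8); n,l,st,ce=cv2.connectedComponentsWithStats(m[85:135,230:280]);k=l[24,25];print('floor',st[k],onz(c,M,[ce[k]+[230,85]],14)[0].round(2))
E
```

```text
tongue ([np.float64(83.28235294117647), np.float64(131.59223300970874)], [[581.66, 179.98], [546.73, 178.63]])
tongue ([np.float64(83.31395348837209), np.float64(131.6153846153846)], [[581.65, 177.79], [546.72, 176.34]])
tongue ([np.float64(83.29629629629629), np.float64(131.61320754716982)], [[581.68, 175.59], [546.73, 174.06]])
tongue ([np.float64(83.32558139534883), np.float64(131.62135922330097)], [[581.67, 173.39], [546.73, 171.77]])
plate ([np.float64(67.06493506493507), np.float64(148.23595505617976)], [[586.55, 231.89], [539.86, 233.1]])
plate ([np.float64(67.02564102564102), np.float64(148.20238095238096)], [[586.56, 228.45], [539.88, 229.43]])
plate ([np.float64(66.7090909090909), np.float64(148.1829268292683)], [[586.73, 223.86], [539.89, 224.53]])
plate ([np.float64(66.43835616438356), np.float64(147.6153846153846)], [[586.91, 200.95], [540.26, 200.07]])
plate ([np.float64(66.45945945945945), np.float64(147.5625)], [[586.92, 196.37], [540.3, 195.17]])
plate ([np.float64(66.5068493150685), np.float64(147.56435643564356)], [[586.91, 192.92], [540.31, 191.5]])
col [239 241 240 238 224 210 203 192 134 112 112 110  96  62  51  59  54  52
  56  54  58  54  51  51  54  55  54  56  57  63 100 127 132 146 178 200
 212 229 239 239 239 238]
row [239 238 240 240 232 178 176 180 151 129 111  99  67  53  56  61  51  58
  55  52  54  54  55  55  57  52  56  52  76 140 188 211 187 188 206 213
 220 236 240 240 239 239 239]
rim [ 10   8  31  32 748] [563.53 213.14  98.  ]
floor [ 17  16  17  17 232] [563.5  212.77  14.  ]
```

The tongue and fork axes agree to about 0.6 mm at the eye, so the stage is lined up. The hole is at (563.5, 213.1). Next I look at the long pin in the same camera pose, so the calibration bias cancels, and then grip it.

```bash
python3 - <<'E'
from h import *
O=down(-np.pi/2)
move_straight([480,213,170],speed=200); reach([462-72.4,396,121],O)
c,M=cam('wrist'); p,d=capture('wrist'); np.savez('pics/w4.npz',p=p,d=d,M=M); cv2.imwrite('pics/w4.png',p[:,:,::-1])
C=cloud(c,M,d); print(current_time(),M[:3,3].round(1), proj(c,M,(462,396,129)))
m=((abs(C[...,2]-129)<6)&(np.hypot(C[...,0]-462,C[...,1]-396)<25)).astype(np.uint8)
cn=max(cv2.findContours(m,0,1)[0],key=cv2.contourArea)[:,0]
W=onz(c,M,cn,129)[:,:2].astype(np.float32); print(cv2.fitEllipse(W),m.sum(),C[m>0][:,2].mean())
E
```

```text
18.925 [462.4 396.  300.1] [254.31017948 111.07826215]
((462.2366943359375, 398.6366271972656), (19.036935806274414, 19.245967864990234), 92.65589141845703) 878 129.44799048050396
```

View pics/w4.png

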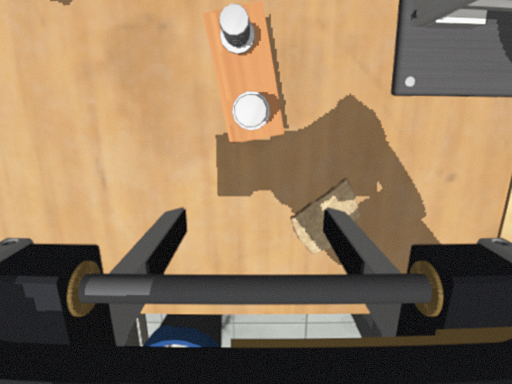

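The long pin's head is at (251,110) with the short pin at (235,25), and the jaws can pass freely. Now I grip the long pin and carry it over the fork.

```bash
python3 - <<'E'
from h import *
O=down(-np.pi/2); P=[462.2,398.6]
move_straight([389.6,398.6,190],speed=250); move_straight([*P,190],speed=200); move_straight([*P,95],speed=120)
print(current_time(),np.round(current_wrist_force(),1)); gripper_close(); print('op',current_opening(),np.round(current_wrist_force(),1),np.round(current_moment(),2))
move_straight([*P,105],speed=40); print(np.round(current_wrist_force(),1),np.round(current_moment(),2))
move_straight([*P,208],speed=150); print('lift',current_opening(),np.round(current_wrist_force(),1),np.round(current_moment(),2))
H=[563.5,213.1]; reach([*H,208],O); print(current_time())
p,d=capture('wrist'); c,M=cam('wrist'); cv2.imwrite('pics/w5.png',p[:,:,::-1]); np.savez('pics/w5.npz',p=p,d=d,M=M)
c,M=cam('side'); q,d2=capture('side'); np.savez('pics/s5.npz',p=q,d=d2,M=M); u,v=proj(c,M,(563.5,213.1,118)); u,v=int(u),int(v); print(u,v)
A=cv2.resize(q[v-60:v+40,u-60:u+60,::-1],(480,400),interpolation=cv2.INTER_CUBIC)
cv2.imwrite('pics/c5.png',A)
E
```

```text
20.8083 [ 0.1 -0.9 -0.5]
op 19.250829557211112 [-0.2 -0.1 -0.1] [-0.02  0.15  0.03]
[-0.6 -1.1 -0.8] [-0.04  0.17 -0.01]
lift 19.57275458575609 [ 0.2  0.  -1.4] [-0.02  0.17  0.  ]
24.0333
249 204
```

View pics/c5.png

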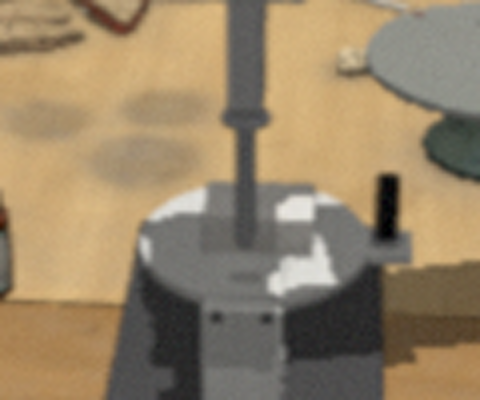

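View pics/w5.png

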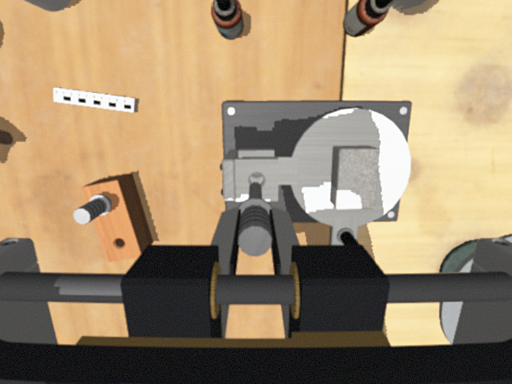

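The side crop shows the pin hanging plumb with its tip in the same column (245) as the fork hole. The wrist view shows it centred between the fingers. I'll lower it in small steps with a force check.

```bash
cat > low.py <<'E'
from h import *
import sys
def lower(x,y,z,zend,step=4,gain=.12):
    b=np.array(current_wrist_force()); 
    while z>zend+1e-6:
        z=max(z-(step if z-step>zend+4 or z-zend>8 else 1),zend); move_straight([x,y,z],speed=40)
        f=np.array([current_wrist_force() for _ in range(3)]).mean(0); print(round(z,1),round(x,2),round(y,2),f.round(1),round(current_opening(),1))
        if f[2]>12 or np.hypot(*f[:2])>15: print('STOP');break
        s=f[:2]*(np.abs(f[:2])>2)*gain
        if s.any(): x,y=np.array([x,y])+np.clip(s,-.6,.6); move_straight([x,y,z],speed=20)
    return x,y,z
E
python3 - <<'E'
from low import *
H=[563.5,213.1]; move_straight([*H,192],speed=100); print(lower(*H,192,112)); print(current_time(),np.round(current_moment(),2))
E
```

```text
188 563.5 213.1 [ 0.4 -0.7 -0.9] 19.6
184 563.5 213.1 [-1.  -0.4  0.5] 19.4
180 563.5 213.1 [ 1.2 -0.  -0.3] 19.4
176 563.5 213.1 [-0.  -1.  -0.9] 19.3
172 563.5 213.1 [0.1 0.2 0.9] 19.5
168 563.5 213.1 [-0.1 -0.3 -1. ] 19.4
164 563.5 213.1 [-0.1 -0.8 -1.3] 19.7
160 563.5 213.1 [-0.6  0.8 -0.3] 19.8
156 563.5 213.1 [ 0.   0.2 -0.7] 19.7
152 563.5 213.1 [ 0.3 -1.1 -0. ] 19.2
148 563.5 213.1 [-0.3  0.6 -0.8] 19.6
144 563.5 213.1 [-0.   0.1 -1.6] 19.4
140 563.5 213.1 [ 0.1 -0.1 -0.2] 19.5
136 563.5 213.1 [ 0.3  0.6 -1.3] 19.7
132 563.5 213.1 [ 0.7  0.  -1.4] 19.2
128 563.5 213.1 [ 0.   0.  -1.6] 19.4
124 563.5 213.1 [ 0.5 -0.5 -0.7] 19.4
120 563.5 213.1 [-0.1  0.5  0.3] 19.4
119 563.5 213.1 [ 0.9  0.4 -0.3] 19.4
118 563.5 213.1 [-0.1  0.5 -0.7] 19.4
117 563.5 213.1 [-0.2  0.2  0. ] 19.7
116 563.5 213.1 [ 0.2  0.6 -0.7] 19.5
115 563.5 213.1 [-0.8 -0.5 -0.3] 19.4
114 563.5 213.1 [-0.1  0.  -1.4] 19.5
113 563.5 213.1 [-0.1 -0.9 -0.5] 19.6
112 563.5 213.1 [-0.2 -0.3 -1. ] 19.5
(563.5, 213.1, 112)
30.9417 [-0.05  0.16 -0.08]
```

```bash
python3 - <<'E'
from low import *
H=[563.5,213.1]; z=108
move_straight([*H,z],speed=30)
while z>104.5:
    f=np.mean([current_wrist_force() for _ in range(4)],0); print(z,f.round(1))
    if f[2]>2.5: break
    z-=.4; move_straight([*H,z],speed=15)
open_jaws(); print(current_time(),np.round(current_wrist_force(),1))
move_straight([*H,200],speed=150); reach([563-72.4,213,200],down(-np.pi/2)); wait(.3)
c,M=cam('wrist'); p,d=capture('wrist'); C=cloud(c,M,d)
for n,z0,P,R in [('head',140,H,25),('foam',85,(562,97),60),('post',102,(478,97),20)]:
    m=(abs(C[...,2]-z0)<8)&(np.hypot(C[...,0]-P[0],C[...,1]-P[1])<R); v,u=np.nonzero(m)
    W=onz(c,M,np.c_[u,v],z0)[:,:2]; print(n,len(u),W.mean(0).round(1),np.median(C[m][:,2]).round(1))
c,M=cam('side'); q,_=capture('side'); 
cv2.imwrite('pics/fin.png',np.hstack([cv2.resize(q[130:290,170:330,::-1],(400,400)),cv2.resize(p[40:290,140:390,::-1],(400,400))])); print(current_time())
E
```

```text
108 [ 0.  -0.6 -1. ]
107.6 [ 0.7  0.8 -0.8]
107.19999999999999 [ 0.1  0.1 -1.5]
106.79999999999998 [-0.7 -0.6 -0.9]
106.39999999999998 [-0.   0.2 -0.8]
105.99999999999997 [ 0.  -0.4 -0.8]
105.59999999999997 [-1.3 -0.9  2.6]
33.9333 [ 0.3 -0.5 -0.7]
head 466 [563.5 213.7] 140.4
foam 3051 [561.6 100.8] 84.3
post 199 [480.9  99.3] 102.1
35.5083
```

View pics/fin.png

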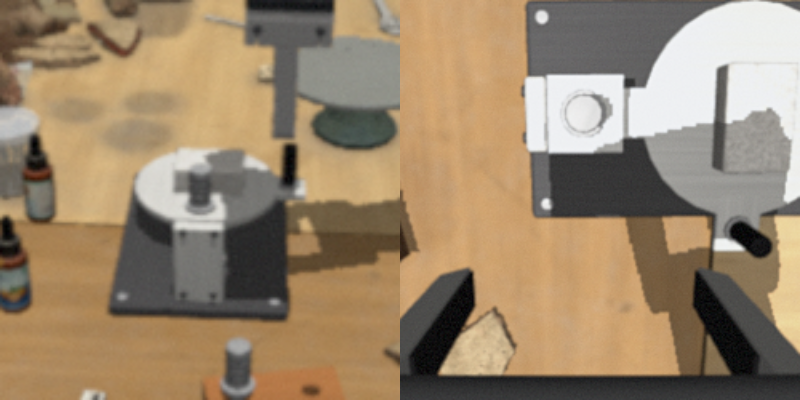

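The pin is home, with its head at 140 mm and its collar on the fork. The foam is flat on the stage, the short pin is still in the rack and the gripper is clear.

```bash
python3 -c "
from cell import *
print(hand_in())"
```

```text
the job is handed in; nothing more can be done
None
```

The job is handed in at about 35.5 s of the 72 s: the foam block sits flat in the middle of the stage, the eye is lined up with the fork, and the long pin is home with its collar on the fork; the short pin is still in the rack, and I saw no contact with the bottles, sherd or scale bar.

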